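# Hold a masking shield tucked under a trim lip

### The arm

A 6-joint arm with a two-finger parallel gripper is mounted at the origin on the work surface. World frame = base frame: x ahead of the robot, y to its left, z up, the work surface at z = 0. Lengths are in m, angles in rad, forces in N, time in s.
With the tool pointing down it reaches from about 0.25 to 0.725 m from the base axis. Payload 4 kg.
Tool frame: the origin (TCP) lies between the finger pads; the fingertips stand 8 mm ahead of it and the grasp point (between the pads) lies 11 mm behind it; z points along the fingers, y is the direction in which the jaws open and shut (so a half turn about z gives the same grasp; the last joint's range is limited). The gripper opens to 85 mm and grips with 20 to 120 N. Pads are 22 mm wide; open, the fingers measure 114 mm over their backs; the gripper's body (76 mm by 85 mm) begins 54 mm behind the grasp point. The pads swing forward as they close: fully open they stand 13 mm farther back than shut.
Start: joints at [-1.207, 0.241, 0.005, 1.335, 0, 1.571], TCP at [0.178, -0.467, 0.239] pointing down, gripper open.
Joint ranges: [-2.72, 2.72], [-1.05, 1.87], [-1.09, 1.28], [-1.99, 2.15], [-1.42, 1.44], [-3.14, 3.14]. Speed limits (rad/s): [2.79, 2.79, 3.14, 3.14, 3.14, 3.14].

### API

Orientations are given as a unit quaternion [x, y, z, w].
In Python, from workcell import * gives the robot as it stands.
- The arm moves only by the tool send_rows, never from a script. Its argument "increments" is a list that holds one entry, the list of rows, each a list of 6 numbers: the shift along the tool's x, y, z in units of 50 mm (1.0 is 50 mm), then the turn, a rotation vector about the tool's x, y, z in units of 10 degrees (1.0 is 10 degrees). In form: [[[x, y, z, ax, ay, az], ...]]. A call has 1 to 8 rows; each row shifts and turns the commanded pose from where the row before left it, along the tool's axes as they then stand; what a row does not reach is not made up. A row lasts 1/8 s, in which the tool goes at most 62.5 mm and 10.7 degrees, less where a joint would pass 70% of its speed; a pose out of reach is approached as far as the arm can. A call with a number of a shift or a turn outside -1 to 1 is refused whole. A call with a gripper value outside its range is refused whole. "grip" is the closure, from 0 (fully open) to 1 (shut), set as the call begins (left out, the last holds). The fingers move at their own pace and stop on an object; the grip force is fixed at half the most. Time passes only in rows, so rows that do not move let the fingers close. It gives the time, the measured TCP pose, the force and the opening at its end, in the units of the state.
- get_obs(): the state, without advancing time (a new reading comes with each control period).
- camera(name): name is "scene" or "side" or "wrist"; returns a dict with "color" (480x640x3 uint8, red, green, blue), "z_map" (480x640 float32, m along the optical axis (not along the pixel's ray), 0 where there is no reading), "intrinsics" (3x3 intrinsics, pixels), "pose" (4x4, takes a point from camera to world coordinates); the wrist camera has in their place "mount" (4x4, takes a point from camera to tool coordinates, whose origin is the TCP and whose axes are the flange's). Camera axes: x right, y down, z forward; pixel columns grow to the right and rows downward; lengths in m; the calibration is good to about 2 mm. A picture is of the moment at which its call begins: read the wrist's pose just before it.
- job_done(): hands the job in, once; it reports no verdict.
The state is a dict: "clock": time; "joint_pos": joint angles; "joint_vel": joint speeds; "tau": joint torques, N m; "eef_pos": TCP position; "tool_rot": TCP orientation; "ft_force": force on the tool from outside, world axes, zero at the start; "ft_torque": the same for the moment, N m; "grip_width": finger opening in m.
Only numpy, scipy, OpenCV 4.12 (cv2) and the standard library are available. Lean on these libraries where they do the work, as an engineer would, in place of code of your own. Each camera call takes 0.05 s, during which the arm holds its last target.

### The job

The trim on the red body panel is about to be sprayed at its white primer patch. Take the loose metal masking shield by its blue grip and slide its yellow edge squarely about 2 cm under the trim's grey lip, centred on the patch, without lifting the lip and leaving the cups and tin alone. Finish while holding the shield there by hand, pressed down firmly and flat on the red paint: do not let go.

Things in the scene. Friction and masses are not known exactly. Their poses are not given: they have to be found in the camera images.
- shield: Loose masking shield, 0.2 kg: a flat aluminium plate 120 mm (its x) by 110 mm (its y), 4 mm thick, with a blue upright grip block on top and a 20 mm high upturned flange along the rear (-x) edge. The straight front (+x) edge, with a yellow band on top, is the edge to tuck. Origin: centre of the plate's underside; x points to the yellow edge, z up. It starts flat on the bench (z = 0), left or right of the panel.
- shield_grip (a point): Centre of the shield's blue grip block, 28 mm thick along the shield's x, 50 mm along its y, 55 mm high, standing on the plate. This point lies 31.5 mm above the plate's underside, 68 mm behind the yellow edge and on the plate's middle line. Axes as the shield's.
- shield_edge (a point): Middle of the shield's yellow front edge, at the plate's underside. Axes as the shield's.
- panel: Red body panel fixed to the bench: flat, level, 220 mm (its x) by 280 mm (its y), red upper face 30 mm above the bench. The black trim runs along its y near its far (+x) edge: a fixed spine 24 mm high over the paint from x = 70 to 104 mm, and the grey lip in front of it. Origin: centre of the underside, on the bench. The paint in front of the lip (x = -110 to 30 mm) is free.
- mouth (a point): Point on the red paint right under the middle of the lip's front edge (panel x = 30 mm, y = 0, 30 mm above the bench). Axes as the panel's: x points in under the lip, square to its edge; z up. A grey lip 240 mm long covers the 40 mm from here to the spine; the free height under it is 9 mm, flaring to about 15 mm at the front edge, and the lip's top there is 18 mm above the paint.
- patch: White primer patch on top of the trim's spine, 30 mm by 60 mm (along the trim), flat, look only; its place along the trim varies. Origin: its centre, 24 mm above the paint. Axes as the panel's.
- lip (a joint): Hinge of the grey lip at the spine, rad: 0 down at rest on its stop, growing as its front edge is lifted (0.1 rad is 4 mm). A weak spring holds it down: 1 to 2 N at the edge lifts it.
- cup_a_mid (a point): Red paint cup with white lid, 85 mm diameter, 85 mm high; point at its middle. Leave alone.
- cup_b_mid (a point): Orange paint cup with white lid, 76 mm diameter, 80 mm high; point at its middle. Leave alone.
- tin_c_mid (a point): Round steel paint tin, 78 mm diameter, 92 mm high; point at its middle. Leave alone.
There are look-alikes about, which are no part of the job. What is shaped like the shield but brown or pink is not meant.

How it is judged:
By the outcome, as a careful person would: the job done as asked, in the order asked, and still so for the second after the job is handed in, while the arm keeps its last pose, push and grip.
It also fails if it takes over 40 s, if anything falls off the work surface, if the arm or the gripper's body presses on something with over 40 N, if the wrist force passes 120 N, or if a joint passes its speed limit or range.

## Working session

There is one attempt and no reset: what is moved stays moved. The work goes in short steps, Python scripts to look and compute and a tool call to move; the robot and the scene stay as the last step left them, time stands still between calls to the robot, and variables do not carry over. Pictures are saved under pics/ and viewed, and the job is handed in when it is done.

Besides the shell and the picture viewer there is one more tool, called after "Request:" as name([rows], argument=value, ...), one row to a line, values as JSON. send_rows: Moves the arm, as the interface text tells. Its arguments: {"type":"object","properties":{"increments":{"type":"array"},"grip":{"type":"number"}},"required":["increments"]}

```bash
ls; mkdir -p pics; cat > h.py <<'E'
from workcell import *
import numpy as np, cv2
from scipy.spatial.transform import Rotation as R
def shot(n,f):
    c=camera(n); cv2.imwrite('pics/'+f+'.png',c['color'][:,:,::-1]); np.savez('pics/'+f+'.npz',**{k:v for k,v in c.items()}); return c
E
python3 - <<'E'
from h import *
o=get_obs(); print(o)
for n in('scene','side'):
    c=shot(n,n+'0'); print(c['pose'].round(3),c['intrinsics'])
E
```

```text
pics
{'clock': 0.0, 'joint_pos': array([-1.20702915e+00,  2.41465910e-01,  3.68996672e-03,  1.33518724e+00,
        1.40102564e-06,  1.57082566e+00]), 'joint_vel': array([0.00030591, 0.00181008, 0.00119906, 0.00020946, 0.00010162,
       0.00052418]), 'tau': array([-1.92841529e-03, -3.72317505e+01,  2.52408475e+01,  1.70079817e-02,
       -6.85991586e-05, -4.06496255e-06]), 'eef_pos': array([ 0.17767592, -0.46669519,  0.23837343]), 'tool_rot': array([ 9.83506806e-01,  1.80867879e-01, -1.95299655e-04, -1.06567993e-03]), 'ft_force': array([ 0.60332112, -0.1149927 ,  0.11050502]), 'ft_torque': array([ 0.00472271,  0.0079002 , -0.00525001]), 'grip_width': 0.08550132272734505}
[[ 0.145  0.779 -0.61   1.146]
 [ 0.989 -0.12   0.082 -0.154]
 [-0.009 -0.616 -0.788  0.91 ]
 [ 0.     0.     0.     1.   ]] [[479.74785408   0.         321.70464957]
 [  0.         479.74785408 247.39190111]
 [  0.           0.           1.        ]]
[[-0.838 -0.344  0.424  0.043]
 [-0.545  0.514 -0.663  0.666]
 [ 0.01  -0.786 -0.618  0.757]
 [ 0.     0.     0.     1.   ]] [[494.36523956   0.         316.79800699]
 [  0.         494.36523956 239.82343285]
 [  0.           0.           1.        ]]
```

View pics/scene0.png

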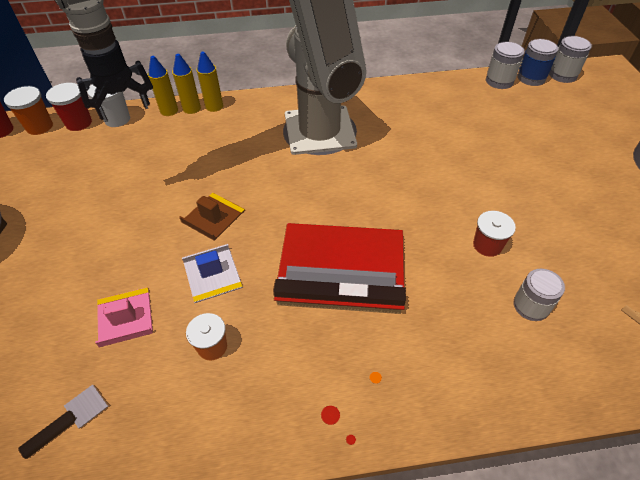

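View pics/side0.png

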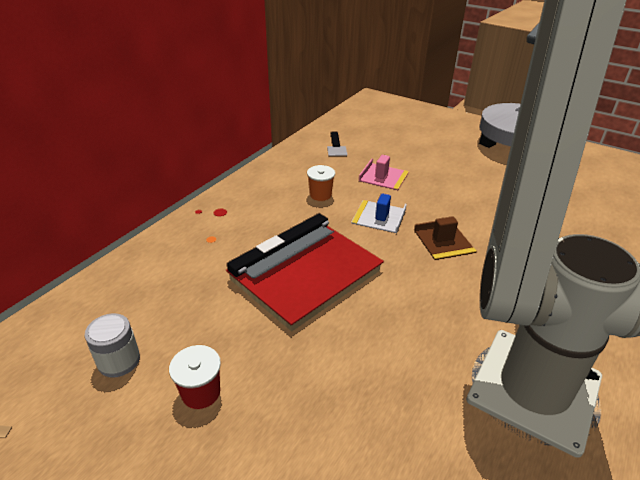

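Candidates in the scene image: brown shield (212,215), pink shield (125,315) and the aluminium shield with a blue grip (212,270). I choose the blue-grip one. Next is a close crop and point measurements.

```bash
cat >> h.py <<'E'
def cloud(f):
    c=dict(np.load('pics/'+f+'.npz')); z=c['z_map']; K=c['intrinsics']
    v,u=np.mgrid[:480,:640]; P=np.stack([(u-K[0,2])/K[0,0]*z,(v-K[1,2])/K[1,1]*z,z],-1)
    T=c['pose'] if 'pose' in c else c['T']
    return c['color'],P@T[:3,:3].T+T[:3,3],z
E
python3 - <<'E'
from h import *
for n in('scene0','side0'):
    img,P,z=cloud(n)
    hsv=cv2.cvtColor(img,cv2.COLOR_RGB2HSV); H,S,V=hsv[...,0].astype(int),hsv[...,1],hsv[...,2]
    ok=z>0
    box=lambda x0,x1,y0,y1:(P[...,0]>x0)&(P[...,0]<x1)&(P[...,1]>y0)&(P[...,1]<y1)&ok
    print(n)
    def rep(name,m,rect=True):
        m=cv2.erode(m.astype(np.uint8),np.ones((2,2)))>0
        q=P[m]; 
        if len(q)<5: print(name,len(q));return
        r=cv2.minAreaRect(q[:,:2].astype(np.float32)*1000)
        vv,uu=np.nonzero(m)
        print(name,len(q),'px',uu.mean().round(),vv.mean().round(),'mean',q.mean(0).round(4),'zmed',np.median(q[:,2]).round(4),'rect',np.round(r[0],1),np.round(r[1],1),round(r[2],2))
    reg=box(.3,.9,-.5,.5)
    rep('table',reg&(H>8)&(H<22)&(P[...,2]<.02)&(P[...,0]<.8))
    rep('redtop',box(.25,.75,-.2,.25)&((H<5)|(H>175))&(S>150)&(P[...,2]>.022)&(P[...,2]<.037))
    rep('blue',reg&(H>105)&(H<130)&(S>120)&(P[...,2]<.12))
    rep('bluetop',reg&(H>105)&(H<130)&(S>120)&(P[...,2]<.12)&(P[...,2]>.052))
    rep('yellow',reg&(H>22)&(H<33)&(S>200)&(P[...,2]<.03)&(V>150))
    rep('plate',box(.3,.7,-.35,-.1)&(S<60)&(P[...,2]<.012)&(P[...,2]>-.005))
    pan=box(.3,.75,-.15,.2)
    rep('patch',pan&(S<60)&(V>170)&(P[...,2]>.045)&(P[...,2]<.065))
    rep('trim',pan&(V<60)&(P[...,2]>.045)&(P[...,2]<.065))
    rep('lip',pan&(S<60)&(V>60)&(V<165)&(P[...,2]>.035)&(P[...,2]<.06))
    c=img[235:310,165:260] if n=='scene0' else img[185:240,340:420]
    cv2.imwrite('pics/crop_'+n+'.png',cv2.resize(c[...,::-1],None,fx=6,fy=6,interpolation=cv2.INTER_NEAREST))
E
```

```text
scene0
table 63193 px 350.0 308.0 mean [ 6.043e-01 -1.440e-02  2.000e-04] zmed 0.0002 rect [550.    0.7] [499.9 998.3] 0.0
redtop 5385 px 343.0 253.0 mean [ 0.4862 -0.0146  0.03  ] zmed 0.03 rect [517.1 -23.2] [275.4 220.3] 76.65
blue 178 px 207.0 258.0 mean [ 0.4778 -0.3205  0.0586] zmed 0.0588 rect [ 476.  -321.1] [25.2 45.4] 13.6
bluetop 177 px 207.0 258.0 mean [ 0.4778 -0.3205  0.0586] zmed 0.0588 rect [ 476.  -321.1] [25.2 45.4] 13.6
yellow 198 px 198.0 292.0 mean [ 0.5274 -0.3504  0.0045] zmed 0.0047 rect [ 527.9 -378.2] [240.4  39.4] 85.3
plate 782 px 221.0 274.0 mean [ 0.486  -0.299   0.0039] zmed 0.0039 rect [ 472.5 -313.1] [103.6  90.3] 13.16
patch 291 px 354.0 290.0 mean [ 0.6074 -0.0137  0.0561] zmed 0.0562 rect [613.3  20.3] [127.9  31.9] 79.91
trim 1213 px 345.0 291.0 mean [ 0.6065 -0.0338  0.0532] zmed 0.0537 rect [605.2 -29.7] [247.5  33.9] 76.43
lip 1306 px 341.0 276.0 mean [ 0.5608 -0.0325  0.0427] zmed 0.0426 rect [563.2 -34.7] [233.6  40.2] 77.49
side0
table 56643 px 239.0 341.0 mean [0.522  0.1698 0.0006] zmed 0.0005 rect [5.495e+02 1.000e-01] [499.1 999. ] 0.0
redtop 5870 px 312.0 277.0 mean [ 0.4791 -0.0011  0.0306] zmed 0.0307 rect [508.  -20.4] [277.3 212.9] 76.2
blue 261 px 383.0 207.0 mean [ 0.4652 -0.3084  0.0413] zmed 0.0443 rect [ 469.  -318.5] [22.3 49.4] 11.97
bluetop 103 px 384.0 200.0 mean [ 0.4675 -0.3141  0.0586] zmed 0.0592 rect [ 468.5 -317.3] [21.7 47.1] 10.89
yellow 0
plate 528 px 378.0 220.0 mean [ 0.4708 -0.2978  0.0049] zmed 0.0049 rect [ 469.1 -311.5] [102.1  93. ] 12.52
patch 179 px 270.0 244.0 mean [ 0.6021 -0.0137  0.0567] zmed 0.0568 rect [602.7 -14.5] [57. 29.] 76.64
trim 773 px 273.0 245.0 mean [ 0.5953 -0.0201  0.0531] zmed 0.0539 rect [596.5 -28.4] [251.8  29.8] 76.72
lip 916 px 287.0 253.0 mean [ 0.5621 -0.0244  0.0436] zmed 0.0432 rect [561.4 -26.4] [248.   39.7] 76.59
```

View pics/crop_scene0.png

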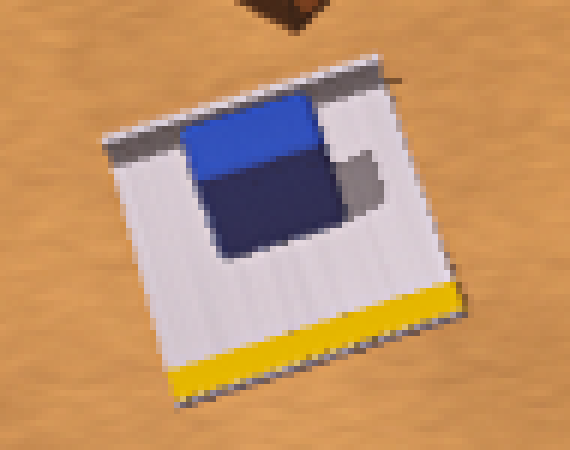

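The crop confirms it: bare metal plate, blue grip block, yellow band at the front (320,345 in the crop) and upturned flange at the rear. I'll move above it for a wrist view.

Request:
send_rows([
  [[0.82, -0.085, 0, 0, 0, 0], [0.82, -0.085, 0, 0, 0, 0], [0.82, -0.085, 0, 0, 0, 0], [0.82, -0.085, 0, 0, 0, 0], [0.82, -0.085, 0, 0, 0, 0], [0.82, -0.085, 0, 0, 0, 0], [0.82, -0.085, 0, 0, 0, 0], [0.82, -0.085, 0, 0, 0, 0]],
])

```text
clock: 1.1
eef_pos: [0.4733, -0.3179, 0.2387]
tool_rot: [0.983, 0.181, -0.0, -0.0]
ft_force: [-0.2, -0.3, 0.1]
grip_width: 0.0853
```

Request:
send_rows([
  [[0, 0, 0, 0, 0, -1], [0, 0, 0, 0, 0, -1], [0, 0, 0, 0, 0, -1], [0, 0, 0, 0, 0, -1], [0, 0, 0, 0, 0, -1], [0, 0, 0, 0, 0, -1], [0, 0, 0, 0, 0, -1], [0, 0, 0, 0, 0, -1]],
])

```text
clock: 2.1
eef_pos: [0.472, -0.3186, 0.2386]
tool_rot: [0.635, 0.773, -0.0, -0.001]
ft_force: [-0.7, -0.6, 0.5]
grip_width: 0.0857
```

```bash
cat >> h.py <<'E'
def wshot(f):
    o=get_obs(); c=camera('wrist'); T=np.eye(4); T[:3,:3]=R.from_quat(o['tool_rot']).as_matrix(); T[:3,3]=o['eef_pos']
    c['T']=T@c['mount']; cv2.imwrite('pics/'+f+'.png',c['color'][:,:,::-1]); np.savez('pics/'+f+'.npz',**c)
    yaw=np.degrees(np.arctan2(T[1,1],T[0,1])); print('t',o['clock'],'pos',o['eef_pos'].round(4),'jawyaw',yaw.round(2),'F',o['ft_force'].round(1),'w',o['grip_width'].round(4),'zaxis',T[:3,2].round(4),'j6',o['joint_pos'][5].round(2))
E
python3 - <<'E'
from h import *
wshot('w1'); shot('scene','scene1')
E
```

```text
Traceback (most recent call last):
  File "h.py", line 14, in wshot
    yaw=np.degrees(np.arctan2(T[1,1],T[0,1])); print('t',o['clock'],'pos',o['eef_pos'].round(4),'jawyaw',yaw.round(2),'F',o['ft_force'].round(1),'w',o['grip_width'].round(4),'zaxis',T[:3,2].round(4),'j6',o['joint_pos'][5].round(2))
                                                                                                                                                     ^^^^^^^^^^^^^^^^^^^^^
AttributeError: 'float' object has no attribute 'round'
```

View pics/w1.png

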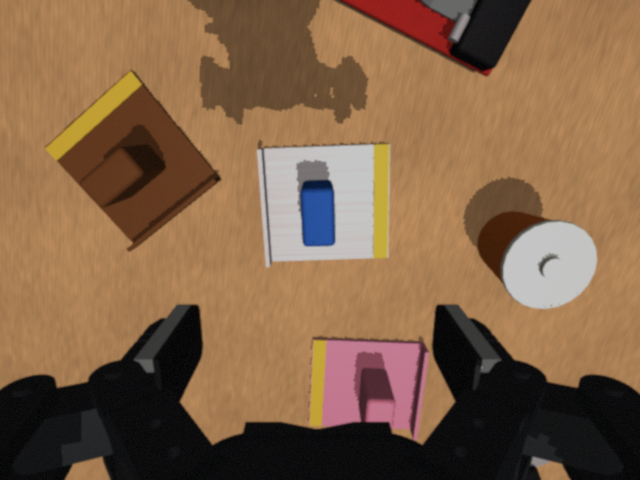

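The wrist view shows the shield near (325,205), with its grip top at (318,213) and the yellow edge at column 381. The orange cup is at (545,262). Next I'll measure these.

```bash
sed -i "s/o\['grip_width'\].round(4)/round(o['grip_width'],4)/; s/yaw.round(2)/round(float(yaw),2)/; s/o\['joint_pos'\]\[5\].round(2)/round(float(o['joint_pos'][5]),2)/" h.py
cat >> h.py <<'E'
def meas(n):
    img,P,z=cloud(n)
    hsv=cv2.cvtColor(img,cv2.COLOR_RGB2HSV); H,S,V=hsv[...,0].astype(int),hsv[...,1],hsv[...,2]
    X,Y,Z=P[...,0],P[...,1],P[...,2]; ok=z>0
    def rep(name,m):
        m=cv2.morphologyEx(m.astype(np.uint8),cv2.MORPH_OPEN,np.ones((3,3)))
        k,l,st,_=cv2.connectedComponentsWithStats(m)
        if k<2: print(name,'none');return
        i=1+np.argmax(st[1:,4]); q=P[l==i]; r=cv2.minAreaRect(q[:,:2].astype(np.float32)*1000)
        print(name,len(q),'zmed',np.median(q[:,2]).round(4),'rect',np.round(r[0],1),np.round(r[1],1),round(r[2],2)); return r
    rep('bluetop',ok&(H>105)&(H<130)&(S>120)&(Z<.12)&(Z>.05))
    rep('yellow',ok&(H>20)&(H<33)&(S>190)&(Z<.06)&(V>140))
    rep('plate',ok&(S<60)&(V>120)&(Z<.012)&(Z>-.005))
    rep('plate+band',ok&((S<60)&(V>120)|((H>20)&(H<33)&(S>190)))&(Z<.012)&(Z>-.005))
    rep('redtop',ok&((H<5)|(H>175))&(S>150)&(Z>.022)&(Z<.037))
    rep('patch',ok&(S<60)&(V>170)&(Z>.048)&(Z<.065))
    rep('trim+patch',ok&((V<60)|(S<60))&(Z>.0505)&(Z<.065))
    rep('lip',ok&(S<60)&(V>50)&(V<170)&(Z>.035)&(Z<.0505))
E
python3 - <<'E'
from h import *
wshot('w2'); meas('w2')
E
```

```text
t 2.15 pos [ 0.472  -0.3186  0.2386] jawyaw 11.37 F [-0.7  0.7  0. ] w 0.0855 zaxis [-1.2e-03  8.0e-04 -1.0e+00] j6 0.78
bluetop 1790 zmed 0.0575 rect [ 472.7 -320.4] [26.4 48.1] 13.82
yellow none
plate 9427 zmed 0.0027 rect [ 475.5 -320.5] [101. 111.] 13.34
plate+band 9427 zmed 0.0027 rect [ 475.5 -320.5] [101. 111.] 13.34
redtop 2972 zmed 0.0286 rect [ 521.2 -156.4] [ 25.1 121.5] 76.73
patch none
trim+patch 2800 zmed 0.0526 rect [ 570.8 -155.1] [49.8 32.5] 78.14
lip 983 zmed 0.0412 rect [ 539.5 -155.4] [41.7 29. ] 10.99
```

Request:
send_rows([
  [[-0.038, 0.006, 0, 0, 0, -0.21], [0, 0, 0.7, 0, 0, 0], [0, 0, 0.7, 0, 0, 0], [0, 0, 0.7, 0, 0, 0], [0, 0, 0.5, 0, 0, 0]],
], grip=0.35)

```text
clock: 2.82
eef_pos: [0.4721, -0.32, 0.1072]
tool_rot: [0.624, 0.781, -0.0, -0.001]
ft_force: [-0.2, 0.6, 0.3]
grip_width: 0.0559
```

```bash
python3 - <<'E'
from h import *
wshot('w3'); meas('w3')
E
```

```text
t 2.825 pos [ 0.4721 -0.32    0.1072] jawyaw 12.74 F [-0.2  0.6  0.3] w 0.0559 zaxis [-0.0022  0.0015 -1.    ] j6 0.75
bluetop 4776 zmed 0.0574 rect [ 472.8 -320.2] [26.7 48.7] 13.56
yellow none
plate 19506 zmed 0.0026 rect [ 475.5 -320.7] [101.2 111. ] 13.16
plate+band 19506 zmed 0.0026 rect [ 475.5 -320.7] [101.2 111. ] 13.16
redtop 871 zmed 0.028 rect [ 563.  -176.3] [ 6.4 50.5] 75.83
patch none
trim+patch 1038 zmed 0.0524 rect [ 568.3 -177.9] [26.7 10.6] 9.67
lip none
```

View pics/w3.png

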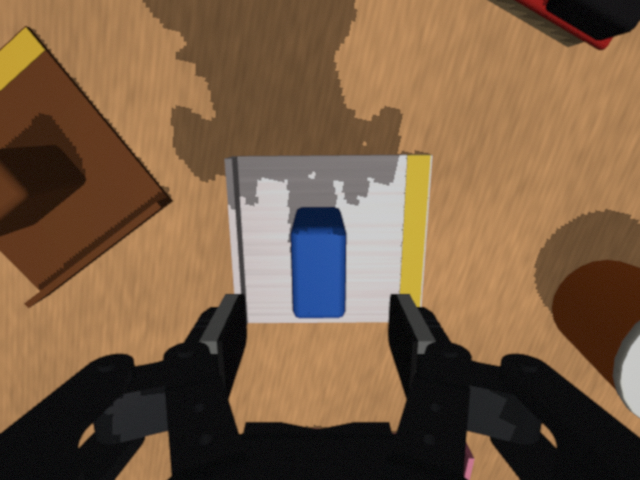

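The wrist view shows the jaws at columns 228 and 402, symmetric about the grip at 319. I'll descend and close.

Request:
send_rows([
  [[0, 0, 0.5, 0, 0, -0.04], [0, 0, 0.5, 0, 0, 0], [0, 0, 0.4, 0, 0, 0], [0, 0, 0.26, 0, 0, 0], [0, 0, 0, 0, 0, 0]],
])

```text
clock: 3.5
eef_pos: [0.4725, -0.3202, 0.0256]
tool_rot: [0.621, 0.784, -0.0, -0.001]
ft_force: [-0.1, 0.1, 1.2]
grip_width: 0.0555
```

Request:
send_rows([
  [[0, 0, 0, 0, 0, 0], [0, 0, 0, 0, 0, 0], [0, 0, 0, 0, 0, 0], [0, 0, 0, 0, 0, 0], [0, 0, 0, 0, 0, 0]],
], grip=1)

```text
clock: 4.12
eef_pos: [0.4738, -0.3212, 0.0275]
tool_rot: [0.62, 0.784, 0.0, 0.001]
ft_force: [0.1, 0.0, 6.6]
grip_width: 0.0275
```

```bash
python3 - <<'E'
from h import *
wshot('w4'); shot('scene','scene2')
E
```

```text
t 4.125 pos [ 0.4738 -0.3212  0.0275] jawyaw 13.34 F [0.1 0.  6.6] w 0.0275 zaxis [ 0.002  -0.0015 -1.    ] j6 0.74
```

View pics/w4.png

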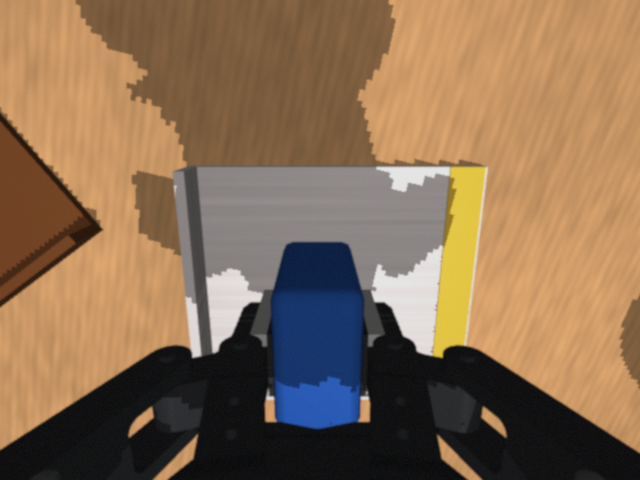

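The grip is held at 27.5 mm width. I'll lift, carry it over the panel and turn it to the panel's yaw.

Request:
send_rows([
  [[0, 0, -0.3, 0, 0, 0], [0, 0, -0.6, 0, 0, 0], [0, 0, -0.6, 0, 0, 0], [0, 0, -0.5, 0, 0, 0], [0, 0, 0, 0, 0, 0]],
])

```text
clock: 4.85
eef_pos: [0.4742, -0.3214, 0.1286]
tool_rot: [0.62, 0.784, 0.0, 0.002]
ft_force: [-0.2, -0.7, -2.3]
grip_width: 0.0278
```

Request:
send_rows([
  [[0.855, 0.136, 0, 0, 0, 0], [0.855, 0.136, 0, 0, 0, 0], [0.855, 0.136, 0, 0, 0, 0], [0.855, 0.136, 0, 0, 0, 0], [0.855, 0.136, 0, 0, 0, 0], [0.855, 0.136, 0, 0, 0, 0], [0.855, 0.136, 0, 0, 0, 0], [0.855, 0.136, 0, 0, 0, 0]],
])

```text
clock: 5.85
eef_pos: [0.4455, 0.026, 0.125]
tool_rot: [0.62, 0.784, -0.001, -0.001]
ft_force: [-0.1, 0.6, -2.5]
grip_width: 0.0272
```

Request:
send_rows([
  [[0, 0, 0, 0, 0, 0.67], [0, 0, 0, 0, 0, 0.67], [0, 0, 0, 0, 0, 0.67], [0, 0, 0, 0, 0, 0.67], [0, 0, 0, 0, 0, 0]],
])

```text
clock: 6.48
eef_pos: [0.4458, 0.0247, 0.1251]
tool_rot: [0.785, 0.62, -0.001, -0.001]
ft_force: [0.4, 0.8, -1.8]
grip_width: 0.0275
```

```bash
python3 - <<'E'
from h import *
wshot('w5'); meas('w5'); shot('scene','scene3');shot('side','side3')
E
```

```text
t 6.475 pos [0.4458 0.0247 0.1251] jawyaw -13.38 F [ 0.4  0.8 -1.8] w 0.0275 zaxis [-2.8e-03 -1.0e-04 -1.0e+00] j6 1.86
bluetop 693 zmed 0.1129 rect [451.6  48.7] [ 2.  25.4] 76.09
yellow none
plate none
plate+band none
redtop 35751 zmed 0.0286 rect [506.   28.6] [182.4 182.3] 76.51
patch 5210 zmed 0.0547 rect [604.8 -14.5] [60.8 32. ] 76.7
trim+patch 16339 zmed 0.053 rect [603.9 -14.5] [220.   33.7] 76.92
lip 19653 zmed 0.0409 rect [570.   1.] [199.3  42.4] 76.62
```

View pics/w5.png

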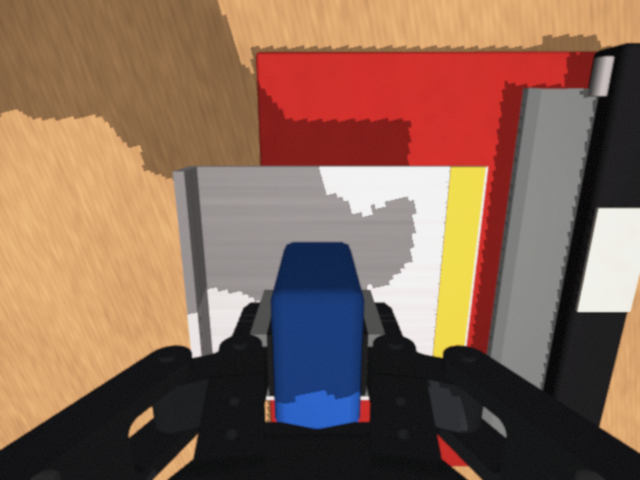

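View pics/side3.png

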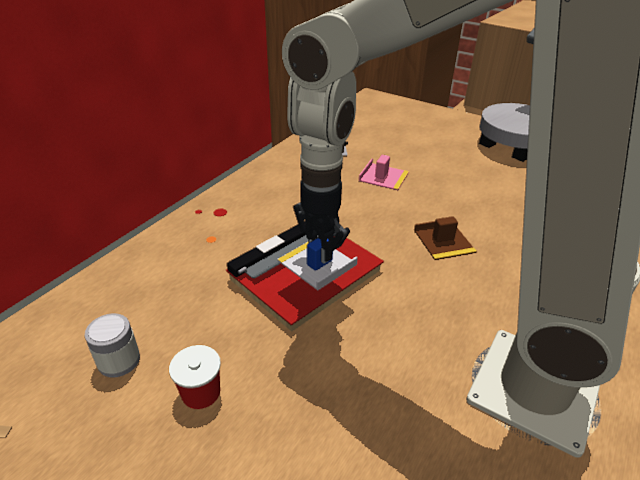

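The wrist view over the panel shows the held shield square to the lip: yellow edge at column 487, lip from 505 to 595, patch at (608,260). Next I'll measure the held plate's tilt and yaw, the front edge and the side edge.

```bash
cat >> h.py <<'E'
U=np.array([.9728,-.2317]);W=np.array([.2317,.9728])
def held(n,zlo,zhi):
    img,P,z=cloud(n); hsv=cv2.cvtColor(img,cv2.COLOR_RGB2HSV); H,S,V=hsv[...,0].astype(int),hsv[...,1],hsv[...,2]
    rows=np.arange(480)[:,None]*np.ones((1,640)); cols=np.ones((480,1))*np.arange(640)
    m=(z>0)&(P[...,2]>zlo)&(P[...,2]<zhi)&((S<50)&(V>90)|(H>20)&(H<33)&(S>120))&(rows<345)&(cols>205)&(cols<492)
    q=P[m]; u=q[:,:2]@U; w=q[:,:2]@W
    A=np.c_[u,w,np.ones(len(u))]; c,_,_,_=np.linalg.lstsq(A,q[:,2],rcond=None)
    print('n',m.sum(),'tilt deg (du,dw)',np.degrees(c[:2]).round(2),'z at mean',q[:,2].mean().round(4),'rms',(A@c-q[:,2]).std().round(4))
    fr=[];
    for r in range(180,340,4):
        i=np.nonzero(m[r])[0]
        if len(i): p=P[r,i[-1]][:2]; fr.append((p@W,p@U))
    fr=np.array(fr); k=np.polyfit(fr[:,0],fr[:,1],1); print('front edge u',np.median(fr[:,1]).round(4),'slope deg',np.degrees(k[0]).round(2),'res',(np.polyval(k,fr[:,0])-fr[:,1]).std().round(4))
    sd=[]
    for c_ in range(220,470,5):
        i=np.nonzero(m[:,c_])[0]
        if len(i): p=P[i[0],c_][:2]; sd.append((p@U,p@W))
    sd=np.array(sd); print('side edge w',np.median(sd[:,1]).round(4),'slope',np.degrees(np.polyfit(sd[:,0],sd[:,1],1)[0]).round(2))
E
python3 - <<'E'
from h import *
held('w5',.085,.115)
held('w4',-.01,.012)
E
```

```text
n 36077 tilt deg (du,dw) [-0.04 -0.21] z at mean 0.1003 rms 0.0008
front edge u 0.4955 slope deg 0.73 res 0.0005
side edge w 0.1824 slope -0.19
n 35899 tilt deg (du,dw) [ 0.25 -0.06] z at mean 0.0027 rms 0.0007
front edge u 0.5885 slope deg -28.09 res 0.0007
side edge w -0.1488 slope 28.66
```

Request:
send_rows([
  [[-0.028, 0.2, 0, 0, 0, 0], [0, 0.2, 0, 0, 0, 0], [0, 0, 0.4, 0, 0, 0], [0, 0, 0.4, 0, 0, 0], [0, 0, 0.3, 0, 0, 0], [0, 0, 0.2, 0, 0, 0], [0, 0, 0, 0, 0, 0]],
])

```text
clock: 7.5
eef_pos: [0.466, 0.0186, 0.0607]
tool_rot: [0.785, 0.619, -0.001, -0.0]
ft_force: [0.4, 0.2, -2.3]
grip_width: 0.0274
```

Request:
send_rows([
  [[0, 0, 0.04, 0, 0, 0], [0, 0, 0, 0, 0, 0]],
])

```text
clock: 7.75
eef_pos: [0.4666, 0.0187, 0.0598]
tool_rot: [0.785, 0.619, 0.0, 0.0]
ft_force: [-0.6, 0.1, -2.0]
grip_width: 0.0273
```

```bash
python3 - <<'E'
from h import *
wshot('w6'); held('w6',.025,.045); meas('w6')
o=get_obs(); print(o['eef_pos'][:2]@U,o['eef_pos'][:2]@W,o['ft_torque'].round(2))
E
```

```text
t 7.75 pos [0.4666 0.0187 0.0598] jawyaw -13.45 F [-0.6  0.1 -2. ] w 0.0273 zaxis [ 0.0011  0.     -1.    ] j6 1.85
n 36089 tilt deg (du,dw) [ 0.17 -0.15] z at mean 0.035 rms 0.0008
front edge u 0.5172 slope deg 0.59 res 0.0005
side edge w 0.1815 slope -0.26
bluetop 14845 zmed 0.0894 rect [466.6  20.2] [48.5 29.2] 77.22
yellow none
plate none
plate+band none
redtop 66904 zmed 0.0286 rect [508.9  44. ] [151.8 180.3] 76.62
patch 422 zmed 0.0546 rect [587.4 -28.8] [24.7  5.9] 83.17
trim+patch 3230 zmed 0.0526 rect [583.8 -40. ] [80.9 15. ] 88.89
lip 30123 zmed 0.0409 rect [571.9   9.6] [149.3  43.2] 76.85
0.44951359768254073 0.12630810728639427 [-0.02 -0.   -0.04]
```

View pics/w6.png

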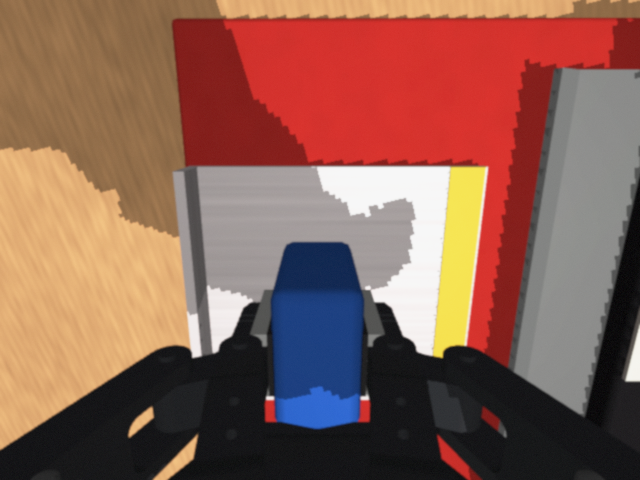

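Request:
send_rows([
  [[0, 0, 0.03, 0, 0, 0], [0, 0, 0.02, 0, 0, 0], [0, 0, 0.01, 0, 0, 0], [0, 0, 0, 0, 0, 0]],
])

```text
clock: 8.3
eef_pos: [0.4663, 0.0187, 0.0575]
tool_rot: [0.785, 0.619, 0.0, 0.0]
ft_force: [-2.4, 1.3, 7.6]
grip_width: 0.0273
```

Request:
send_rows([
  [[-0.008, 0, -0.01, 0, 0, 0], [0, 0.08, 0, 0, 0, 0], [0, 0.08, 0, 0, 0, 0], [0, 0.08, 0, 0, 0, 0], [0, 0.08, 0, 0, 0, 0], [0, 0.08, 0, 0, 0, 0], [0, 0, 0, 0, 0, 0]],
])

```text
clock: 9.18
eef_pos: [0.4856, 0.0137, 0.0575]
tool_rot: [0.785, 0.619, 0.0, 0.0]
ft_force: [-3.4, 0.0, 6.4]
grip_width: 0.0273
```

```bash
python3 - <<'E'
from h import *
wshot('w7'); held('w7',.025,.045); meas('w7')
o=get_obs(); print(o['eef_pos'][:2]@U,o['eef_pos'][:2]@W,o['ft_torque'].round(2))
shot('side','side7')
E
```

```text
t 9.175 pos [0.4856 0.0137 0.0575] jawyaw -13.45 F [-3.4  0.   6.4] w 0.0273 zaxis [ 3.e-04  0.e+00 -1.e+00] j6 1.83
n 36659 tilt deg (du,dw) [ 0.61 -0.88] z at mean 0.0329 rms 0.0016
front edge u 0.538 slope deg -7.46 res 0.0008
side edge w 0.1809 slope -0.2
bluetop 14725 zmed 0.0872 rect [485.4  15.4] [48.8 29.1] 75.96
yellow none
plate none
plate+band none
redtop 65865 zmed 0.0286 rect [511.4  49.6] [139.4 182.4] 76.74
patch 6070 zmed 0.0547 rect [596.4 -13.5] [63.9 23.2] 86.9
trim+patch 14150 zmed 0.0533 rect [594.   -2.5] [154.8  30.1] 88.97
lip 31063 zmed 0.0409 rect [575.5  24.1] [153.6  42.9] 76.37
0.4692166005793464 0.12585365112017616 [0.06 0.55 0.02]
```

View pics/w7.png

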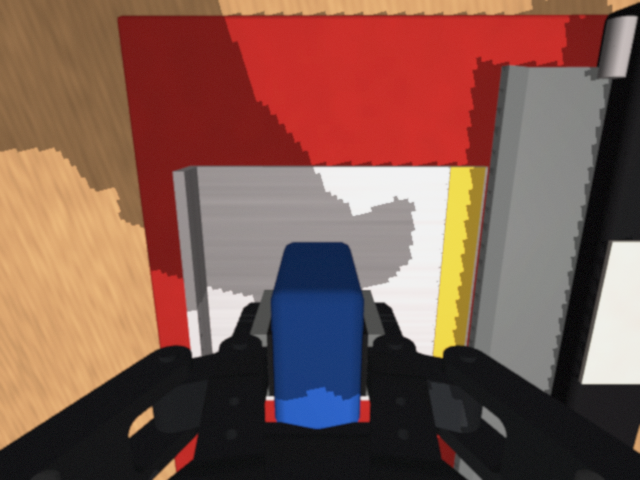

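Aligned and just entering, lip height unchanged. I'll slide in the remaining ~17 mm.

Request:
send_rows([
  [[0, 0.08, 0, 0, 0, 0], [0, 0.08, 0, 0, 0, 0], [0, 0.08, 0, 0, 0, 0], [0, 0.08, 0, 0, 0, 0], [0, 0.03, 0, 0, 0, 0], [0, 0, 0, 0, 0, 0]],
])

```text
clock: 10.02
eef_pos: [0.502, 0.0098, 0.0575]
tool_rot: [0.785, 0.619, -0.0, -0.0]
ft_force: [-4.7, 1.2, 8.4]
grip_width: 0.0277
```

```bash
python3 - <<'E'
from h import *
wshot('w8'); held('w8',.025,.042); meas('w8')
o=get_obs(); print(o['eef_pos'][:2]@U,o['eef_pos'][:2]@W,o['ft_torque'].round(2))
shot('side','side8')
E
```

```text
t 10.025 pos [0.502  0.0098 0.0575] jawyaw -13.45 F [-4.7  1.2  8.4] w 0.0277 zaxis [-7.e-04  3.e-04 -1.e+00] j6 1.82
n 37377 tilt deg (du,dw) [3.32 0.19] z at mean 0.0344 rms 0.0026
front edge u 0.5563 slope deg -7.11 res 0.0002
side edge w 0.1809 slope -7.12
bluetop 14739 zmed 0.0872 rect [501.9  11.4] [48.4 29.1] 76.13
yellow none
plate none
plate+band none
redtop 72538 zmed 0.0286 rect [510.2  44.9] [149.3 182.4] 76.93
patch 10976 zmed 0.0547 rect [604.7 -14.5] [61.1 31.4] 76.82
trim+patch 28800 zmed 0.0532 rect [610.1  13.3] [161.2  33.2] 77.31
lip 29934 zmed 0.0409 rect [576.7  30.1] [141.7  42.3] 76.76
0.4861119412325935 0.12581652963361792 [ 0.06  0.71 -0.  ]
```

View pics/w8.png

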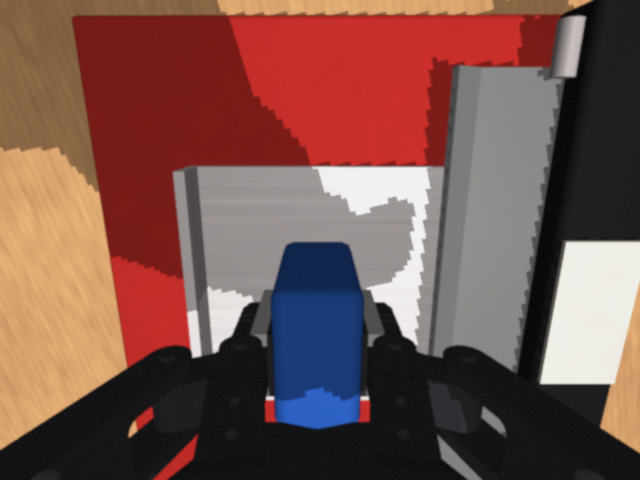

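Edge about 19.6 mm under the lip, centred on the patch within 0.2 mm, lip height unchanged at 0.0409. Next I'll press down gradually.

Request:
send_rows([
  [[0, 0.004, 0.02, 0, 0, 0], [0, 0, 0.02, 0, 0, 0], [0, 0, 0, 0, 0, 0], [0, 0, 0, 0, 0, 0]],
])

```text
clock: 10.62
eef_pos: [0.502, 0.0098, 0.0575]
tool_rot: [0.785, 0.619, 0.0, -0.0]
ft_force: [-10.0, 1.2, 21.9]
grip_width: 0.0275
```

Request:
send_rows([
  [[0, -0.01, 0.008, 0, 0, 0], [0, 0, 0, 0, 0, 0], [0, 0, 0, 0, 0, 0], [0, 0, 0, 0, 0, 0]],
])

```text
clock: 11.12
eef_pos: [0.502, 0.0098, 0.0575]
tool_rot: [0.785, 0.619, 0.0, 0.0]
ft_force: [-9.9, 0.3, 24.9]
grip_width: 0.0274
```

```bash
python3 - <<'E'
from h import *
wshot('w9'); meas('w9')
o=get_obs(); print(o['eef_pos'][:2]@U,o['eef_pos'][:2]@W,o['ft_torque'].round(2))
# plate tilt on clean area (away from lip): columns 215..410
img,P,z=cloud('w9'); hsv=cv2.cvtColor(img,cv2.COLOR_RGB2HSV)
for nm,(r0,r1,c0,c1) in dict(plate=(175,235,215,410),red=(100,155,150,400)).items():
    q=P[r0:r1,c0:c1].reshape(-1,3);u=q[:,:2]@U;w=q[:,:2]@W;A=np.c_[u,w,np.ones(len(u))];c=np.linalg.lstsq(A,q[:,2],rcond=None)[0]
    print(nm,np.degrees(c[:2]).round(2),np.median(q[:,2]).round(4))
c=shot('side','side9'); cv2.imwrite('pics/side9c.png',cv2.resize(c['color'][200:340,210:400,::-1],None,fx=4,fy=4))
shot('scene','scene9')
E
```

```text
t 11.125 pos [0.502  0.0098 0.0575] jawyaw -13.44 F [-9.9  0.3 24.9] w 0.0274 zaxis [ 1.2e-03  1.0e-04 -1.0e+00] j6 1.82
bluetop 14737 zmed 0.0872 rect [502.   11.6] [48.3 29.1] 76.63
yellow none
plate none
plate+band none
redtop 72583 zmed 0.0286 rect [510.   44.2] [150.4 182.2] 76.72
patch 10975 zmed 0.0547 rect [604.8 -14.5] [61.2 32.2] 77.26
trim+patch 28825 zmed 0.0532 rect [610.4  13.3] [160.6  33.9] 76.51
lip 29927 zmed 0.0409 rect [576.7  30.2] [141.8  42.4] 76.61
0.4861488099866575 0.12582218469788553 [0.06 1.95 0.02]
plate [ 0.16 21.  ] 0.0326
red [0.79 0.98] 0.0286
```

View pics/side9c.png

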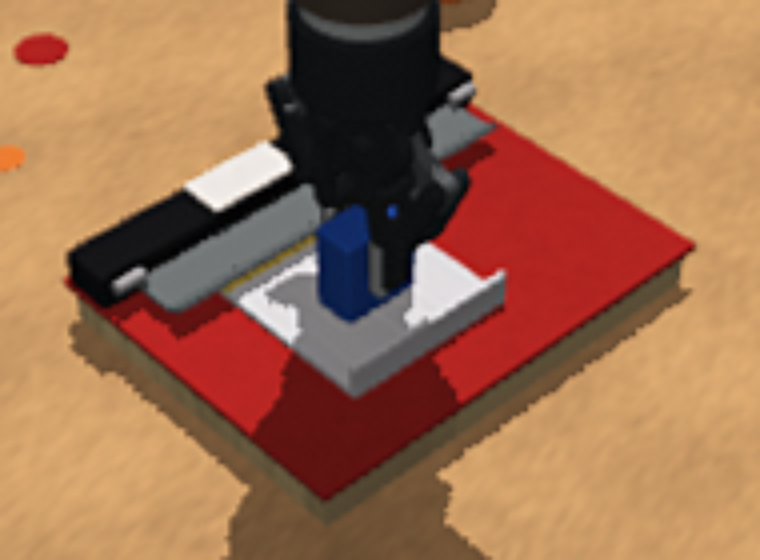

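View pics/scene9.png

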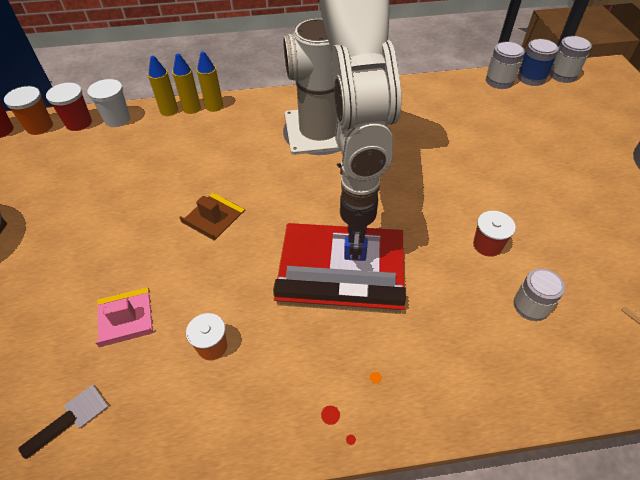

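The plate top is 4.0 mm above the paint, so the plate lies flat, and the lip hasn't moved. I'll relieve the forward load a little so it can't creep.

Request:
send_rows([
  [[0, -0.02, 0, 0, 0, 0], [0, 0, 0, 0, 0, 0], [0, 0, 0, 0, 0, 0], [0, 0, 0, 0, 0, 0]],
])

```text
clock: 11.78
eef_pos: [0.502, 0.0097, 0.0575]
tool_rot: [0.785, 0.619, 0.001, 0.001]
ft_force: [-7.1, 0.1, 21.5]
grip_width: 0.0275
```

Request:
send_rows([
  [[0, -0.015, 0.012, 0, 0, 0], [0, 0, 0, 0, 0, 0], [0, 0, 0, 0, 0, 0], [0, 0, 0, 0, 0, 0], [0, 0, 0, 0, 0, 0]],
])

```text
clock: 12.4
eef_pos: [0.5021, 0.0098, 0.0575]
tool_rot: [0.785, 0.619, 0.002, 0.002]
ft_force: [-5.7, -0.9, 24.0]
grip_width: 0.0273
```

```bash
python3 - <<'E'
from h import *
wshot('w10'); meas('w10')
o=get_obs(); print(o['eef_pos'][:2]@U,o['eef_pos'][:2]@W,o['ft_force'].round(1),o['ft_torque'].round(2))
E
```

```text
t 12.4 pos [0.5021 0.0098 0.0575] jawyaw -13.46 F [-5.7 -0.9 24. ] w 0.0273 zaxis [ 4.3e-03 -6.0e-04 -1.0e+00] j6 1.83
bluetop 14717 zmed 0.0872 rect [501.8  11.4] [48.8 29.1] 76.0
yellow none
plate none
plate+band none
redtop 72684 zmed 0.0286 rect [509.9  45. ] [149. 182.] 76.77
patch 10913 zmed 0.0546 rect [605.  -14.5] [60.9 32.5] 76.77
trim+patch 28920 zmed 0.0531 rect [610.   13.2] [161.7  33.8] 77.79
lip 29780 zmed 0.0409 rect [576.7  29.7] [142.1  42.2] 76.57
0.486146343674619 0.12581201021041635 [-4.8 -0.2 23.9] [-0.13  1.95  0.03]
```

View pics/w10.png

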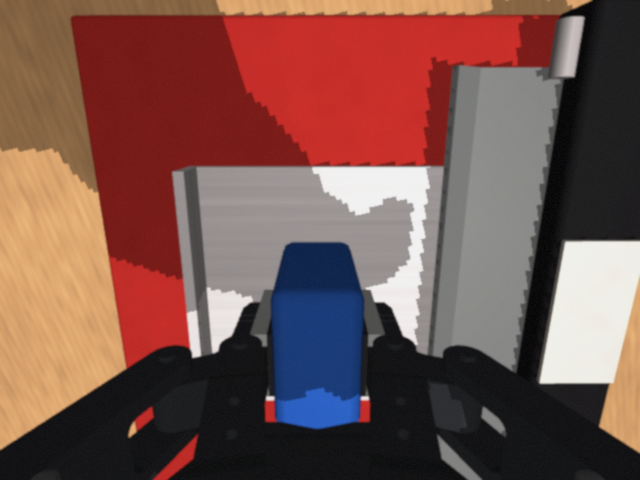

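Backing off shifted the load toward the rear edge: tool pitched 0.25° and the moment stayed at 1.95 N·m. I'll undo it and correct the pitch slightly.

Request:
send_rows([
  [[0, 0.03, 0, 0.03, 0, 0], [0, 0, 0, 0, 0, 0], [0, 0, 0, 0, 0, 0], [0, 0, 0, 0, 0, 0]],
])

```text
clock: 12.95
eef_pos: [0.502, 0.0098, 0.0575]
tool_rot: [0.785, 0.619, -0.001, -0.001]
ft_force: [-13.6, 0.6, 26.9]
grip_width: 0.0274
```

```bash
cat >f.py <<'E'
from h import *
o=get_obs(); r=R.from_quat(o['tool_rot']).as_matrix()
print(o['clock'],o['eef_pos'].round(5),o['eef_pos'][:2]@U,o['eef_pos'][:2]@W,o['ft_force'].round(1),o['ft_torque'].round(2),r[:,2].round(4))
E
python3 f.py
```

```text
12.95 [0.50202 0.00976 0.05748] 0.4861048853937548 0.12581029220688092 [-13.6   0.6  26.9] [-0.14  1.56 -0.06] [-0.0029  0.001  -1.    ]
```

Request:
send_rows([
  [[0, -0.012, 0, 0, 0, 0], [0, 0, 0, 0, 0, 0], [0, 0, 0, 0, 0, 0], [0, 0, 0, 0, 0, 0]],
])

```text
clock: 13.45
eef_pos: [0.502, 0.0098, 0.0575]
tool_rot: [0.785, 0.619, -0.0, -0.001]
ft_force: [-10.5, 0.6, 25.0]
grip_width: 0.0273
```

```bash
python3 f.py; python3 - <<'E'
from h import *
wshot('w11'); meas('w11')
# plate/red flatness: per-mask plane fits (robust)
img,P,z=cloud('w11'); hsv=cv2.cvtColor(img,cv2.COLOR_RGB2HSV); S=hsv[...,1]; H=hsv[...,0].astype(int)
v,u_=np.mgrid[:480,:640]
mp=(S<60)&(v>180)&(v<235)&(u_>215)&(u_<415)&(abs(P[...,2]-.0326)<.006)
mr=((H<5)|(H>175))&(S>150)&(v>30)&(v<155)&(u_>110)&(u_<410)&(abs(P[...,2]-.0286)<.006)
for nm,m in(('plate',mp),('red',mr)):
    q=P[m];A=np.c_[q[:,:2]@U,q[:,:2]@W,np.ones(len(q))];c=np.linalg.lstsq(A,q[:,2],rcond=None)[0];print(nm,m.sum(),np.degrees(c[:2]).round(2),np.median(q[:,2]).round(4))
E
python3 f.py
```

```text
13.45 [0.50204 0.00977 0.05749] 0.4861203445773997 0.12582410637627517 [-10.5   0.6  25. ] [-0.22  1.33 -0.02] [-1.8e-03  8.0e-04 -1.0e+00]
t 13.45 pos [0.502  0.0098 0.0575] jawyaw -13.45 F [-10.5   0.6  25. ] w 0.0273 zaxis [-1.8e-03  8.0e-04 -1.0e+00] j6 1.82
bluetop 14737 zmed 0.0872 rect [502.   11.1] [49.3 28.7] 75.92
yellow none
plate none
plate+band none
redtop 72519 zmed 0.0286 rect [509.9  44.8] [149.4 181.8] 76.75
patch 10977 zmed 0.0547 rect [604.8 -14.3] [60.8 32.5] 76.11
trim+patch 28695 zmed 0.0532 rect [610.3  12.9] [161.5  33.4] 77.08
lip 30002 zmed 0.0409 rect [576.8  29.9] [142.2  42.3] 76.52
plate 10696 [0.   0.08] 0.0326
red 36931 [ 0.03 -0.01] 0.0286
13.5 [0.50203 0.00976 0.05748] 0.4861155488260912 0.12581602814073067 [-10.6   1.2  26.2] [-0.17  1.37  0.01] [-1.9e-03  7.0e-04 -1.0e+00]
```

The plate is within 0.1° of the paint, pressed with about 25 N and stable, and the lip is down. I'm handing in.

```bash
python3 -c "
from workcell import *
print(job_done())"
```

```text
the job is handed in; nothing more can be done
None
```

The shield's yellow edge is under the grey lip and centred on the white patch. I handed the job in at 13.5 s with the gripper still holding it by the blue grip and pressing it down.

Last checks:
- **Depth:** the edge is about 19.6 mm under the lip, worked out from the arm's pose because the lip hides the edge. The lip's front line is known to about 1 mm.
- **Centring:** the shield's middle is about 0.2 mm from the patch centre along the trim.
- **Squareness:** the shield's and panel's measured angles agree to within about 0.5°. Single readings scattered by about that much. The last direct view of the yellow edge, before it went under, suggested 0.6° and the shield's side edge 0.3°.
- **Flat and pressed:** the plate's top is 4.0 mm above the paint and within 0.1° of it. The arm pushes down with about 25 N.
- **Lip, cups and tin:** the measured lip height did not change during the slide. The last scene picture, taken just before the final force adjustments, showed the cups and tin where they started.

- **Forward push left:** about 10 N of forward push remains, and friction holds it with no creep seen. Backing it off moved the load toward the plate's rear edge, so I undid most of that and corrected the tool's pitch by 0.3°.
- **Camera disagreement:** the scene and side cameras disagreed by up to 8 mm in x at the start. I relied on the wrist camera, which matched where the gripper closed on the grip to about 1.5 mm.

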